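# Empty the strip cutter's tray, then draw its length stop out to the clip and hold it

## Robot

A 6-joint arm with a two-finger parallel gripper is mounted at the origin on the work surface; the furniture and walls round the work are solid. World frame = base frame: x ahead of the robot, y to its left, z up, the work surface at z = 0. Lengths are in m, angles in rad, forces in N, time in s.
With the tool pointing down it reaches from about 0.2 to 0.875 m from the base axis. Payload 3.4 kg.
Tool frame: the origin (TCP) lies on the centre line of the jaws, within the pads' length; the fingertips stand 25 mm ahead of it and the grasp point (between the pads) lies 6 mm ahead of it (arm.nose_length is the distance from the TCP to the fingertips, in m); z points along the fingers, y is the line along which they close (so a half turn about z gives the same grasp; the last joint's range is limited). The gripper opens to 94 mm and grips with 3 to 60 N. Pads are 16 mm wide; open, the fingers measure 119 mm over their backs; the gripper's body (75 mm by 177 mm) begins 78 mm behind the grasp point.
Start: joints at [1.024, 0.276, 1.505, -0, 1.361, -0.121], TCP at [0.238, 0.524, 0.23] pointing down, gripper open.
Joint ranges: [-2.89, 2.89], [-0.75, 2.08], [0.22, 2.7], [-1.18, 4.32], [0.11, 2.71], [-2.7, 2.7]. Speed limits (rad/s): [2.57, 2.57, 3.14, 3.14, 3.14, 3.14].

## Interface

Orientations are given as a rotation vector (axis times angle).
In Python, from bench import arm, vision gives the robot as it stands. The module is installed in compiled form; this text tells all that it offers.
- The arm moves only by the shell command python3 -m creep 'ROWS'. ROWS is JSON, a list of rows, each a list of 3 entries, a list of its own where there are three numbers: the opening, from 0 (shut) to 1 (fully open), then the shift along the tool's x, y, z each as a share of 0.15 m, from -1 to 1, then the turn about the tool's z as a share of 180 degrees, from -1 to 1. A call has 1 to 12 rows; each row is the pose to reach, as a shift and turn from the pose commanded when the call began, along the tool's axes at that moment, turning the shorter way round; what a row does not reach only later rows make up. A row lasts 1/8 s, in which the tool goes at most 62.5 mm and 10.7 degrees, less where a joint would pass 70% of its speed; a pose out of reach is approached as far as the arm can. A call with a number of a shift or a turn outside -1 to 1 is refused whole. A call with a gripper value outside its range is refused whole. The fingers move at their own pace and stop on an object; the grip force is fixed at half the most. Time passes only in rows, so rows that repeat a pose let the fingers close. It gives the time, the measured TCP pose, the force, the opening and the grip force at its end, in the units of the state.
- arm.state(): the state, without advancing time (a new reading comes with each control period).
- vision.grab_frame(name): name is "side" or "top"; returns a dict with "color" (480x640x3 uint8, blue, green, red), "range_z" (480x640 float32, m along the optical axis (not along the pixel's ray), 0 where there is no reading), "camera_matrix" (3x3 intrinsics, pixels), "dist" ([k1, k2, p1, p2, k3] as OpenCV has them; the pictures are not rectified), "R" (3x3) and "t" (3): a world point X has camera coordinates R X + t. Camera axes: x right, y down, z forward; pixel columns grow to the right and rows downward; lengths in m; the calibration is good to about 2 mm. A picture is of the moment at which its call begins.
- arm.sign_off(): hands the job in; it is judged then, once.
Trained networks look in a picture, given as the dict that the camera call returned (one of the last four; its "shot" number tells which), for a name from the list of things; names that differ only in an ending like _2 or _b are one class to them, and where a whole thing is asked for, a point or a joint stands for the part that bears it (a point fixed in the world has none). Each returns a list of dicts, best first, with "score" (0 to 1); they miss things now and then, are a little off and sometimes report something else, mostly with a low value. They report only what shows in the picture. A call takes as long as a camera call. They do not tell look-alikes from the thing itself.
- vision.outline_of(thing, picture): "region" (480x640 bool, what is visible of it).
- vision.pinpoint(thing, picture): "location" ([x, y, z] in m, in the coordinates of the camera as it stood for that picture, good to about 4 mm: a listed point, or the origin of a listed thing).
The state is a dict: "time": time; "q": joint angles; "joint_vel": joint speeds; "joint_torque": joint torques, N m; "tool_pos": TCP position; "tool_rot": TCP orientation; "wrist_force": force on the tool from outside, world axes, zero at the start; "wrist_torque": the same for the moment, N m; "finger_gap": opening from 0.0 (shut) to 1.0 (fully open); "grip_force": force on a finger pad.
Only numpy, scipy, OpenCV 4.12 (cv2) and the standard library are available. Lean on these libraries where they do the work, as an engineer would, in place of code of your own. Each camera call takes 0.05 s, during which the arm holds its last target. There are 200 camera calls.

## Task

Get the strip cutter ready for its next length: lift the catch tray by its wooden handle and tip it until all three wooden blanks have slid off into the blue bin behind it, then lower the tray flat again without letting it drop. After that squeeze the head of the length stop so that its orange button frees the catch, draw the stop out along the scale until its red pointer is over the red clip, and finish while still holding it there against its return spring, so that I can tighten the thumbscrew. Leave the red clip where it is, and do not push the glue bottle, the beeswax or the thread spool about.

Things in the scene. Friction and masses are not known exactly. Their poses are not given: they have to be found in the camera images.
- cutter: green cast bench strip cutter, fixed to the table; origin on the table under the cut line. Its x axis points away from the robot (front to rear), y towards its feed side (left seen from the robot), z up; its points and joints below move in this frame. Blade frame and lever at y 0 to 45 mm, up to 162 mm high; base plate 158 x 272 mm, 15 mm high
- tray (a joint): tilt of the steel catch tray (100 x 120 mm, floor 60 mm above the table, walls 15 mm high, none at the rear; 270 g). Hinged on its rear edge along the cutter's y axis: 0 = flat, grows as the front is lifted, stop at 1.22 rad; it falls back if let go. Blanks begin to slide off at 0.4 to 0.7 rad; near 1.1 rad all are off. The stop bars it once drawn out over the tray
- tray_hinge (a point): point on the tray's hinge axis, level with the middle of the handle along that axis (cutter's y)
- tray_handle (a point): centre of the tray's handle: a dark wooden sleeve, 14 mm across and 54 mm long, lying along the cutter's y axis and sticking out at the right end of the tray near its front edge; it spins freely on its rod, so the hand need not turn with the tray. Flat, its centre is 66 mm above the table and 86 mm from the hinge axis, 6 mm above it
- stop_arm (a joint): how far the telescoping length stop is drawn out of its tube, m: 0 = home and caught, up to 0.11; it slides along the cutter's -y axis (to the right). A spring pulls it home with 2.5 N at 0 and 4 N at 0.1. At home a catch tooth blocks it until the button is pressed; once it is 25 mm out the catch cannot drop in again
- stop_grip (a point): where to grip the stop's grey head: midway between the orange button's face (front, -x) and the head's rear face, half-way up. Grip along the cutter's x axis, over the button: 37 mm wide there, 32 mm with the button pressed. The head is 56 mm long (y), 89 to 129 mm above the table; a steel cross arm leaves its rear side 33 mm further left (+y). Moves with the arm
- catch_button (a joint): travel of the orange catch button (26 x 26 mm, on the front of the head), m: 0 = out, 0.005 = fully pressed towards the cutter's +x; the catch is free from 0.0035; 2 N to start, 6 N fully pressed. Squeezing the head between the fingers with 15 N or more presses it
- pointer (a point): tip of the red pointer on the head, over the scale rail; it lies in the plane of the stop face and moves with the arm
- clip_mark (a point): edge of the small red clip on the scale rail that marks the wanted length; the pointer is over it when joint stop_arm equals joint clip. Rail: aluminium, 10 mm marks, 72 mm above the table
- clip (a joint): place of the red clip along the scale, m, counted like joint stop_arm (the arm must be drawn out this far). The clip can be pushed along the rail (3 N): leave it alone
- bin: open blue plastic bin, 84 x 138 x 44 mm high, 3 mm walls, 0.6 kg, standing loose behind and below the tray's rear edge; origin at the centre of its underside, y along its 138 mm
- blank1_c (a point): wooden blank (toggle bar) 1 of three, all alike: brown wood, 40 x 24 x 16 mm with a dark band round its middle, 14 g, lying flat and loose on the tray; this point is its centre, x along its 40 mm
- blank2_c (a point): wooden blank (toggle bar) 2 of three, all alike: brown wood, 40 x 24 x 16 mm with a dark band round its middle, 14 g, lying flat and loose on the tray; this point is its centre, x along its 40 mm
- blank3_c (a point): wooden blank (toggle bar) 3 of three, all alike: brown wood, 40 x 24 x 16 mm with a dark band round its middle, 14 g, lying flat and loose on the tray; this point is its centre, x along its 40 mm
- glue: bystander: white squeeze bottle with a red nozzle, 36 mm across, 114 mm high, standing to the right of the cutter; origin under its centre
- wax: bystander: yellow beeswax block 34 x 52 x 19 mm lying in front of the cutter; origin under its centre
- spool: bystander: ochre thread spool 50 x 63 x 44 mm in front of the cutter's left end; origin under its centre
Not all that is in view belongs to the job. What is shaped like the part that bears blank2_c but pink is not meant.

How it is judged:
On the way, in this order (a step that is already met when the one before it is completed fails the run):
1. all three blanks have been tipped into the bin (x of blank1_c in the frame of bin between -0.042 and 0.042 m and y of blank1_c in the frame of bin between -0.069 and 0.069 m and z of each of blank1_c, blank2_c, blank3_c in the frame of bin below 0.042 m and x of blank2_c in the frame of bin between -0.042 and 0.042 m and y of blank2_c in the frame of bin between -0.069 and 0.069 m and x of blank3_c in the frame of bin between -0.042 and 0.042 m and y of blank3_c in the frame of bin between -0.069 and 0.069 m), for 0.2 s.
2. with the tray lowered flat again, the stop's catch is released and the stop is drawn out at least 20 mm (value of joint tray below 0.06 rad and value of joint stop_arm above 0.02 m), for 0.1 s.
At the end, for the whole second after the job is handed in: All three blanks are in the bin (centres inside its walls and below its rim), the tray lies flat (within 0.06 rad), and the gripper is still holding the head of the stop (at least 2 N of contact), at rest, with the pointer within 4 mm of the red clip's mark along the scale (all of step 1 and value of joint tray below 0.06 rad and y of pointer in the frame of clip_mark between -0.004 and 0.004 m and contact force between the fingers and stop_arm above 2 N and velocity of joint stop_arm between -0.01 and 0.01 m/s); the arm keeps its last pose, push and grip.
It fails at once if the tray is let fall instead of lowered (faster than 3.5 rad/s downwards) (velocity of joint tray below -3.5 rad/s).
It fails at once if the red clip is shifted more than 4 mm (distance of clip_mark from where it was at the start of the episode above 0.004 m).
It fails at once if the glue bottle, beeswax or spool is pushed more than 30 mm (distance of any of glue, wax, spool from where it was at the start of the episode above 0.03 m).
It also fails if it takes over 48 s, if anything falls off the work surface, if the arm or the gripper's body presses on something with over 40 N, if the wrist force passes 120 N, or if a joint passes its speed limit or range.

## Working session

There is one attempt and no reset: what is moved stays moved. The work goes in short steps, Python scripts to look and compute and a shell command to move; the robot and the scene stay as the last step left them, time stands still between calls to the robot, and variables do not carry over. Pictures are saved under pics/ and viewed, at most 10 in all, crops included, and the job is handed in when it is done.

```bash
mkdir -p pics; cat > h.py <<'E'
import numpy as np, cv2
from bench import arm, vision
from scipy.spatial.transform import Rotation as Ro
def w(f,p): return f["R"].T@(np.array(p)-f["t"])
def find(f,names,n=1):
    for k in names:
        for r in vision.pinpoint(k,f)[:n]:
            print(k,round(r["score"],2),w(f,r["location"]).round(4))
E
python3 - <<'E'
from h import *
s=arm.state();print({k:np.round(v,3) for k,v in s.items()})
print(Ro.from_rotvec(s["tool_rot"]).as_matrix().round(3))
N=["cutter","tray_hinge","tray_handle","stop_grip","pointer","clip_mark","bin","blank1_c","glue","wax","spool"]
for c in("side","top"):
    f=vision.grab_frame(c);cv2.imwrite(f"pics/{c}0.png",f["color"]);print(c,w(f,[0,0,0]))
    for k in N: find(f,[k],4 if "blank" in k else 1)
E
```

```text
{'time': np.float64(0.0), 'q': array([ 1.024,  0.277,  1.506,  0.   ,  1.361, -0.121]), 'joint_vel': array([ 0.001, -0.002,  0.   , -0.   , -0.001, -0.   ]), 'joint_torque': array([-0.0000e+00, -4.0459e+01, -2.3722e+01,  7.0000e-02,  3.5000e-02,
       -0.0000e+00]), 'tool_pos': array([0.237, 0.523, 0.23 ]), 'tool_rot': array([-6.64e-01, -3.07e+00,  3.00e-03]), 'wrist_force': array([-0.698,  0.008, -0.466]), 'wrist_torque': array([-0.002, -0.018, -0.008]), 'grip_force': np.float64(0.0), 'finger_gap': np.float64(1.001)}
[[-0.911  0.413 -0.001]
 [ 0.413  0.911 -0.002]
 [ 0.    -0.002 -1.   ]]
side [ 0.22145782 -1.0105051   0.77411578]
cutter 0.63 [ 0.5299 -0.1492  0.0037]
tray_hinge 0.68 [ 0.393  -0.0574 -0.0035]
tray_handle 0.47 [ 0.4501 -0.3601  0.069 ]
stop_grip 0.98 [ 0.4385 -0.1861  0.1102]
pointer 0.72 [ 0.4232 -0.1449  0.0726]
clip_mark 0.67 [ 0.504  -0.2347  0.0709]
bin 0.77 [ 5.892e-01 -2.937e-01  5.000e-04]
blank1_c 0.65 [ 0.5051 -0.237   0.0718]
glue 0.86 [ 0.433  -0.4185  0.0011]
wax 0.6 [ 0.3487 -0.2231  0.0033]
spool 0.72 [ 0.3906 -0.057  -0.0014]
top [ 0.27386124 -0.26043815  1.08698338]
cutter 0.57 [ 0.5358 -0.1432 -0.0048]
tray_hinge 0.87 [ 0.5313 -0.3775  0.0618]
tray_handle 0.59 [ 0.4493 -0.3539  0.0683]
stop_grip 0.69 [ 0.4397 -0.1876  0.1027]
pointer 0.88 [ 0.4256 -0.1424  0.0709]
clip_mark 0.53 [ 0.4085 -0.2234  0.0727]
bin 0.89 [ 0.5893 -0.2901  0.0012]
blank1_c 0.48 [ 0.5094 -0.2352  0.0626]
glue 0.66 [ 0.5109 -0.2747  0.0644]
wax 0.68 [ 0.3541 -0.2267 -0.0023]
spool 0.98 [ 0.3977 -0.0607 -0.0028]
```

View pics/side0.png

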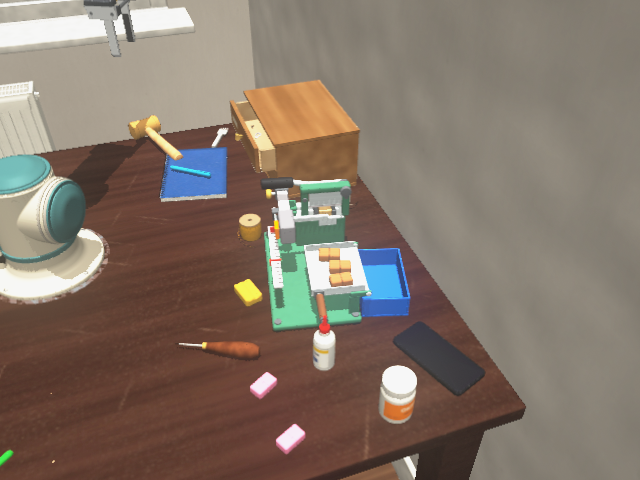

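View pics/top0.png

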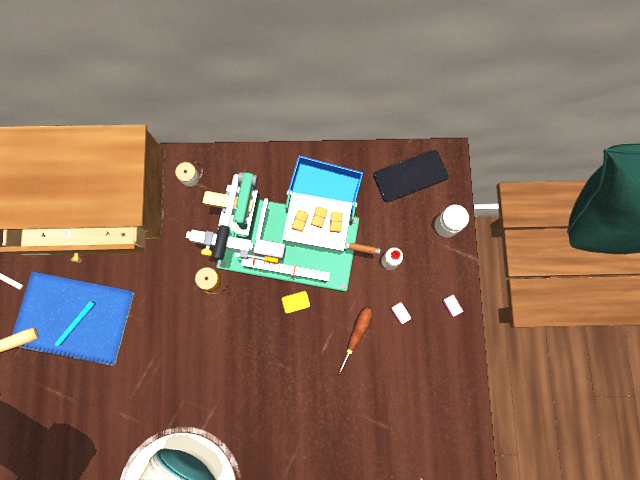

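```bash
python3 - <<'E'
from h import *
ims=[]
for c,(u,v) in(("top",(180,150)),("side",(240,170))):
    f=vision.grab_frame(c);ims.append(cv2.resize(f["color"][v:v+150,u:u+220],None,fx=3.6,fy=3.6,interpolation=cv2.INTER_CUBIC)[:, :])
    for k in("clip_mark","blank1_c","tray_handle","tray_hinge"): find(f,[k],4)
    for k in("tray_handle","bin","clip_mark"):
        for r in vision.outline_of(k,f)[:2]:
            v_,u_=np.nonzero(r["region"]&(f["range_z"]>0));z=f["range_z"][v_,u_]
            n=cv2.undistortPoints(np.c_[u_,v_].astype(float)[:,None],f["camera_matrix"],f["dist"])[:,0]
            P=(np.c_[n*z[:,None],z]-f["t"])@f["R"]
            d=np.linalg.svd(P[:,:2]-P[:,:2].mean(0))[2][0] if len(P)<5000 else 0
            print(c,k,round(r["score"],2),len(P),"px",u_.mean().round(1),v_.mean().round(1),P.mean(0).round(4),np.degrees(np.arctan2(d[1],d[0])).round(1),P.min(0).round(3),P.max(0).round(3))
cv2.imwrite("pics/t1.png",ims[0]);cv2.imwrite("pics/s1.png",ims[1])
E
```

```text
clip_mark 0.47 [ 0.4097 -0.222   0.0706]
blank1_c 0.81 [ 0.507  -0.2384  0.0663]
blank1_c 0.6 [ 0.4492 -0.3541  0.064 ]
tray_handle 0.5 [ 0.447  -0.3559  0.0645]
tray_hinge 0.8 [ 0.5295 -0.3787  0.0607]
top tray_handle 0.48 140 px 363.3 248.5 [ 0.4469 -0.3601  0.072 ] -101.9 [ 0.438 -0.383  0.066] [ 0.456 -0.334  0.077]
top bin 0.7 2315 px 325.1 180.8 [ 0.6049 -0.2909  0.0097] -103.8 [ 0.541 -0.365 -0.005] [ 0.654 -0.214  0.064]
clip_mark 0.4 [ 0.4099 -0.2245  0.0753]
blank1_c 0.59 [ 0.507  -0.2364  0.0687]
tray_handle 0.64 [ 0.4496 -0.3616  0.0692]
tray_hinge 0.74 [ 0.5274 -0.3766  0.06  ]
side tray_handle 0.51 165 px 320.5 304.8 [ 0.4468 -0.3594  0.0724] -101.6 [ 0.438 -0.384  0.068] [ 0.457 -0.334  0.076]
side bin 0.85 2834 px 383.3 283.4 [ 0.5949 -0.2923  0.0169] -111.0 [ 0.526 -0.369 -0.002] [ 0.652 -0.214  0.067]
side bin 0.47 518 px 249.9 226.9 [ 0.3969 -0.0594  0.0294] -130.3 [ 0.376 -0.076 -0.003] [0.431 0.007 0.046]
side clip_mark 0.49 266 px 328.2 253.8 [ 0.5026 -0.2425  0.0743] -18.4 [ 0.482 -0.258  0.064] [ 0.524 -0.222  0.08 ]
```

View pics/t1.png

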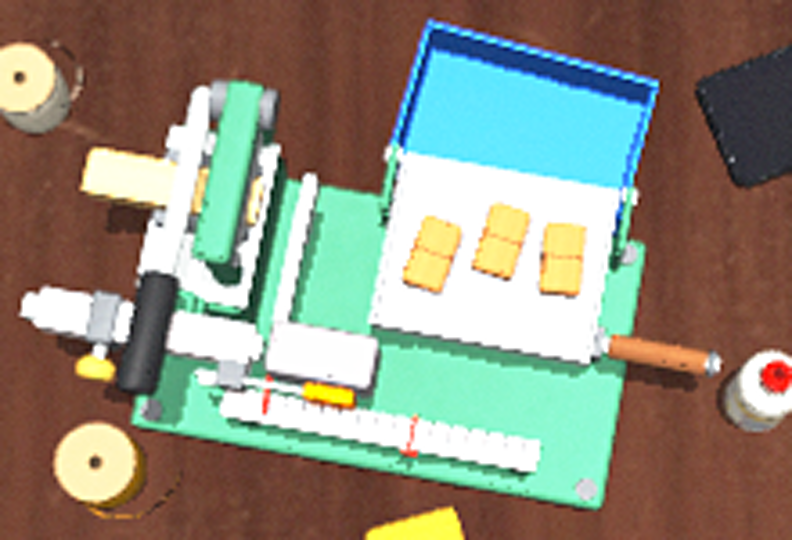

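View pics/s1.png

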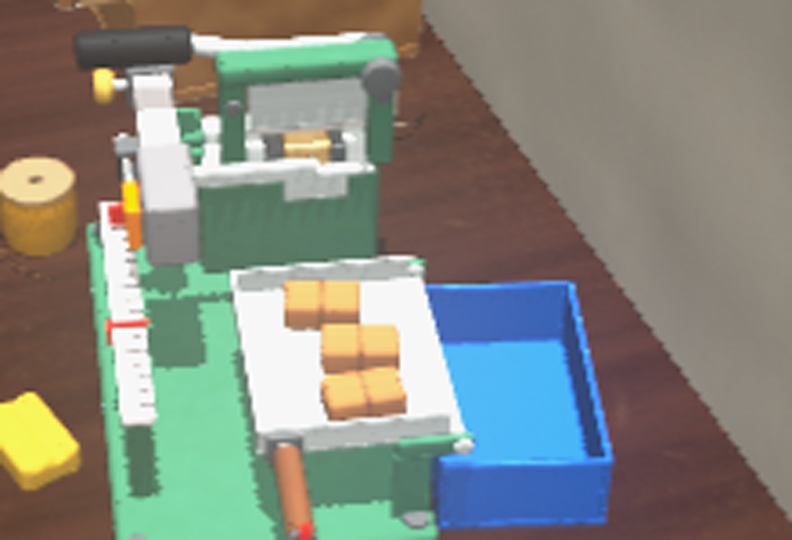

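```bash
cat >> h.py <<'E'
def px2w(f,uv,z):
    n=cv2.undistortPoints(np.array(uv,float).reshape(-1,1,2),f["camera_matrix"],f["dist"])[:,0]
    d=np.c_[n,np.ones(len(n))]@f["R"]; o=-f["R"].T@f["t"]
    return o+d*((z-o[2])/d[:,2])[:,None]
E
python3 - <<'E'
from h import *
f=vision.grab_frame("top")
c=lambda *p:np.array(p)/3.6+[180,150]
def ang(p): d=p[1]-p[0];return np.degrees(np.arctan2(d[1],d[0])).round(1)
for n,a,b,z in(("rail",(220,415),(540,470),.072),("railtop",(225,393),(540,437),.072),("base",(135,425),(600,507),.015),("tray",(375,325),(592,360),.075),("hinge",(400,155),(620,187),.06),("binrear",(430,20),(657,83),.044)):
    p=px2w(f,[c(*a),c(*b)],z);print(n,p.round(4).tolist(),ang(p))
g=vision.grab_frame("side")
for nm,f in(("top",f),("side",g)):
    b,gr,r=[f["color"][...,i].astype(int) for i in range(3)]
    m=((r-gr>70)&(r-b>70)&(abs(gr-b)<60)).astype(np.uint8)
    k,_,st,ce=cv2.connectedComponentsWithStats(m)
    for i in range(1,k):
        P=px2w(f,[ce[i]],.074)[0]
        if st[i,4]>2 and .35<P[0]<.5 and -.28<P[1]<-.1: print(nm,ce[i].round(1),st[i],P.round(4))
    find(f,["pointer","stop_grip"])
    find(f,["glue","catch_button"],2)
E
```

```text
rail [[0.4194, -0.1224, 0.072], [0.3857, -0.2933, 0.072]] -101.2
railtop [[0.4313, -0.1251, 0.072], [0.4035, -0.2938, 0.072]] -99.4
base [[0.4231, -0.0668, 0.015], [0.3703, -0.3283, 0.015]] -101.4
tray [[0.4661, -0.2062, 0.075], [0.4442, -0.3229, 0.075]] -100.6
hinge [[0.5653, -0.2205, 0.06], [0.5442, -0.3428, 0.06]] -99.8
binrear [[0.6498, -0.2383, 0.044], [0.6093, -0.3675, 0.044]] -107.4
top [254.3 254.7] [254 254   2   2   3] [ 0.4393 -0.1481  0.074 ]
top [253.4 260.6] [253 258   2   7  12] [ 0.4277 -0.1464  0.074 ]
top [267.5 261.2] [266 261   4   2   4] [ 0.4258 -0.1735  0.074 ]
top [273.  262.3] [272 262   3   2   3] [ 0.4234 -0.1841  0.074 ]
top [294.3 268.1] [294 266   2   6   7] [ 0.4111 -0.225   0.074 ]
top [293.3 275. ] [291 273   5   4  10] [ 0.3979 -0.2229  0.074 ]
pointer 0.86 [ 0.423  -0.1401  0.0709]
stop_grip 0.65 [ 0.4385 -0.187   0.1064]
glue 0.75 [ 0.4283 -0.4251 -0.0012]Traceback (most recent call last):
  File "<stdin>", line 16, in <module>
  File "h.py", line 7, in find
    for r in vision.pinpoint(k,f)[:n]:
             ~~~~~~~~~~~~~~~^^^^^
ValueError: it knows: bin, blank1, blank2, blank3, clip_mark, cutter, glue, pointer, spool, stop_grip, tray_handle, tray_hinge, wax
```

```bash
python3 -m creep '[[0.5,[-0.6,-1,0],0.4256],[0.5,[-0.6,-1,0],0.4256],[0.5,[-0.6,-1,0],0.4256],[0.5,[-0.6,-1,0],0.4256],[0.5,[-0.6,-1,0],0.4256],[0.5,[-0.6,-1,0],0.4256],[0.5,[-0.6,-1,0],0.4256],[0.5,[-0.6,-1,0],0.4256],[0.5,[-0.6,-1,0],0.4256]]'
python3 -m creep '[[0.5,[-1,0,0],0],[0.5,[-1,0,0],0],[0.5,[-1,0,0],0]]'
python3 -m creep '[[0.5,[-1,0.3,0],0],[0.5,[-1,0.3,0],0],[0.5,[-1,0.3,0],0]]'
python3 -m creep '[[0.5,[-1,0.4,0],0],[0.5,[-1,0.4,0],0],[0.5,[-1,0.4,0],0]]'
python3 -m creep '[[0.5,[-1,0.8,0],0],[0.5,[-1,0.8,0],0],[0.5,[-1,0.8,0],0],[0.5,[-1,0.8,0],0]]'
```

```text
time: 3.38
tool_pos: [0.2575, 0.3499, 0.2305]
tool_rot: [-2.422, -2.001, -0.0]
wrist_force: [1.5, -0.7, 0.2]
finger_gap: 0.502
grip_force: 0.0
time: 3.75
tool_pos: [0.2273, 0.2003, 0.2302]
tool_rot: [2.423, 1.999, -0.001]
wrist_force: [-0.5, -0.3, -0.7]
finger_gap: 0.505
grip_force: 0.0
time: 4.12
tool_pos: [0.2443, 0.0451, 0.2308]
tool_rot: [2.422, 1.998, 0.002]
wrist_force: [0.7, -0.1, -0.5]
finger_gap: 0.502
grip_force: 0.0
time: 4.5
tool_pos: [0.2748, -0.1147, 0.2308]
tool_rot: [2.424, 1.996, 0.001]
wrist_force: [0.2, 0.4, -0.1]
finger_gap: 0.5
grip_force: 0.0
time: 5.0
tool_pos: [0.3656, -0.2858, 0.2297]
tool_rot: [2.424, 1.997, -0.0]
wrist_force: [0.7, 1.3, 0.1]
finger_gap: 0.498
grip_force: 0.0
```

```bash
python3 -m creep '[[0.5,[-0.367,0.635,0],0],[0.5,[-0.367,0.635,0],0],[0.5,[-0.367,0.635,0.5],0],[0.5,[-0.367,0.635,0.5],0],[0.5,[-0.367,0.635,0.5],0]]'
python3 - <<'E'
from h import *
for c in("side","top"):
    f=vision.grab_frame(c);cv2.imwrite(f"pics/{c}2.png",cv2.resize(f["color"][180:380,220:480],None,fx=3,fy=3))
    find(f,["tray_handle"],2)
E
```

```text
time: 5.62
tool_pos: [0.4461, -0.353, 0.1554]
tool_rot: [-2.421, -1.998, 0.0]
wrist_force: [-0.4, 0.2, 0.8]
finger_gap: 0.501
grip_force: 0.0
tray_handle 0.77 [ 0.4507 -0.3597  0.0678]
tray_handle 0.48 [ 0.3946 -0.0571 -0.004 ]
tray_handle 0.36 [ 0.4298 -0.4251 -0.0009]
```

View pics/side2.png

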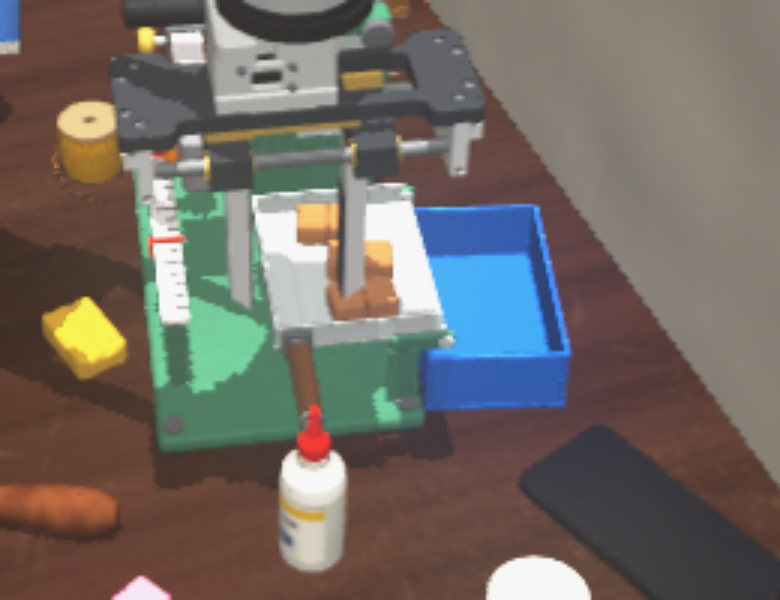

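```bash
python3 -m creep '[[0.5,[-0.02,0.01,0.2],0],[0.5,[-0.02,0.01,0.4],0],[0.5,[-0.02,0.01,0.553],0],[0.5,[-0.02,0.01,0.553],0],[0,[-0.02,0.01,0.553],0],[0,[-0.02,0.01,0.553],0],[0,[-0.02,0.01,0.553],0],[0,[-0.02,0.01,0.553],0]]'
```

```text
time: 6.82
tool_pos: [0.4493, -0.358, 0.0732]
tool_rot: [2.422, 1.995, 0.003]
wrist_force: [3.6, 0.3, 1.3]
finger_gap: 0.138
grip_force: 30.0
```

```bash
python3 -m creep '[[0,[0,0.0125,-0.085],0],[0,[0,0.0375,-0.168],0],[0,[0,0.061,-0.22],0],[0,[0,0.0894,-0.27],0],[0,[0,0.1228,-0.317],0],[0,[0,0.1607,-0.36],0],[0,[0,0.2027,-0.399],0],[0,[0,0.2483,-0.434],0],[0,[0,0.297,-0.464],0],[0,[0,0.338,-0.4845],0],[0,[0,0.376,-0.4996],0],[0,[0,0.376,-0.4996],0]]'; python3 -m creep '[[0,[0,0,0],0],[0,[0,0,0],0],[0,[0,0,0],0],[0,[0,0,0],0]]'
python3 - <<'E'
from h import *
for c in("side","top"):
    f=vision.grab_frame(c);cv2.imwrite(f"pics/{c}3.png",cv2.resize(f["color"][150:350,220:480],None,fx=3,fy=3))
    find(f,["blank1"],4);find(f,["bin","tray_handle"],1)
E
```

```text
time: 8.32
tool_pos: [0.503, -0.369, 0.1478]
tool_rot: [2.423, 1.998, -0.002]
wrist_force: [-0.1, -5.4, -5.2]
finger_gap: 0.137
grip_force: 30.0
time: 8.82
tool_pos: [0.5025, -0.3688, 0.1476]
tool_rot: [2.424, 1.998, -0.002]
wrist_force: [0.6, -5.3, -4.6]
finger_gap: 0.142
grip_force: 30.0Traceback (most recent call last):
  File "<stdin>", line 4, in <module>
  File "h.py", line 7, in find
    for r in vision.pinpoint(k,f)[:n]:
             ~~~~~~~~~~~~~~~^^^^^
ValueError: it knows: bin, blank1, blank2, blank3, clip_mark, cutter, glue, pointer, spool, stop_grip, tray_handle, tray_hinge, wax
```

View pics/side3.png

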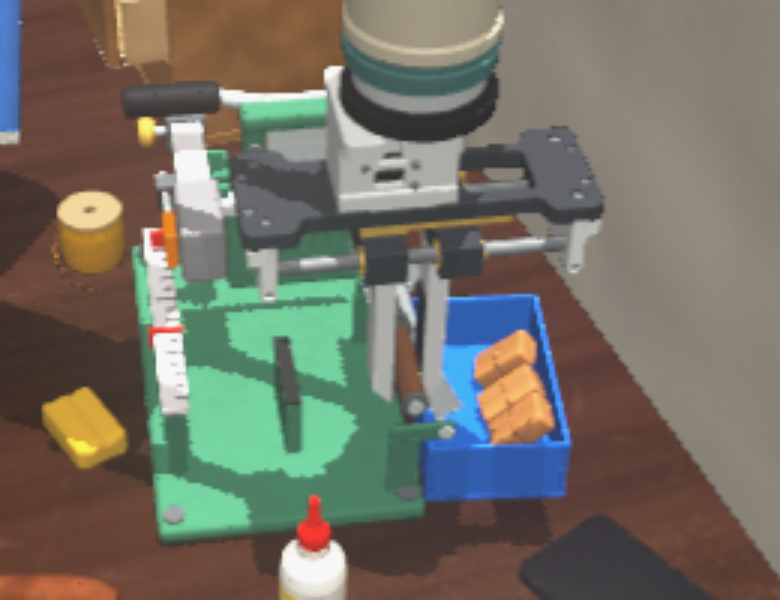

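```bash
python3 -m creep '[[0,[0,-0.079,0.0356],0],[0,[0,-0.1277,0.0656],0],[0,[0,-0.1733,0.1006],0],[0,[0,-0.2153,0.1396],0],[0,[0,-0.2532,0.1826],0],[0,[0,-0.2866,0.2296],0],[0,[0,-0.315,0.2796],0],[0,[0,-0.3385,0.3316],0],[0,[0,-0.3566,0.3866],0],[0,[0,-0.369,0.4426],0],[0,[0,-0.376,0.4996],0],[0,[0,-0.376,0.4996],0]]'
python3 - <<'E'
from h import *
for c in("side","top"):
    f=vision.grab_frame(c);cv2.imwrite(f"pics/{c}4.png",cv2.resize(f["color"][150:350,220:480],None,fx=3,fy=3))
    find(f,["blank1_c"],4);find(f,["bin","tray_handle","stop_grip","pointer","clip_mark"],1)
print({k:np.round(v,4) for k,v in arm.state().items() if k in("tool_pos","wrist_force")})
E
```

```text
time: 10.38
tool_pos: [0.4493, -0.3579, 0.0735]
tool_rot: [2.422, 1.995, 0.004]
wrist_force: [5.1, -3.4, -2.1]
finger_gap: 0.139
grip_force: 30.0
blank1_c 0.68 [ 0.6161 -0.2641  0.024 ]
bin 0.69 [ 0.5899 -0.2935  0.0012]
tray_handle 0.5 [ 0.451  -0.3594  0.0679]
stop_grip 0.76 [ 0.4377 -0.1871  0.112 ]
pointer 0.92 [ 0.4249 -0.1454  0.0751]
blank1_c 0.74 [ 0.6148 -0.2652  0.0225]
bin 0.65 [ 0.5883 -0.2904 -0.    ]
tray_handle 0.66 [ 0.4305 -0.4224 -0.0006]
stop_grip 0.4 [ 0.396  -0.0584 -0.001 ]
{'tool_pos': array([ 0.4493, -0.3579,  0.0735]), 'wrist_force': array([ 4.2254, -4.4448, -2.5889])}
```

View pics/side4.png

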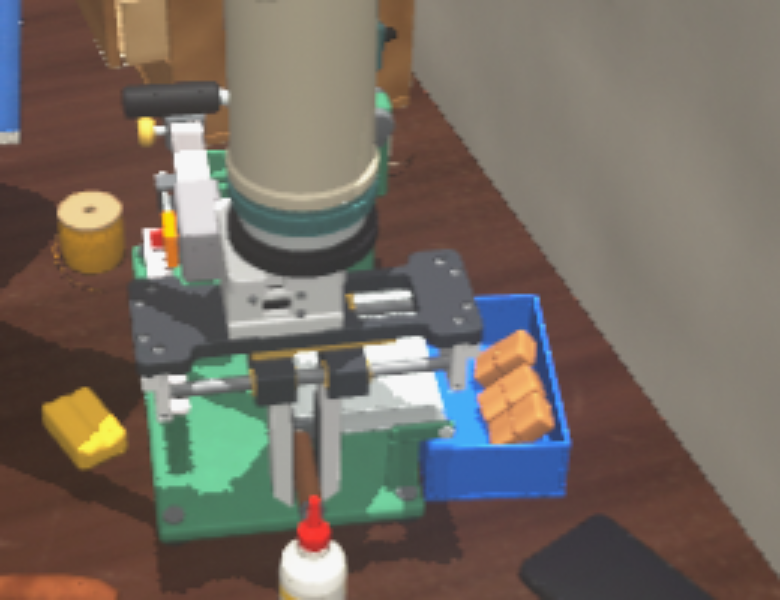

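```bash
python3 -m creep '[[0.3,[0,0,0],0],[0.5,[0,0,0],0],[0.5,[0,0,0],0],[0.5,[0,0,-0.3],0],[0.5,[0,0,-0.6],0],[0.6,[0,0,-1],0],[0.6,[0.3,-0.1,-1],0],[0.6,[0.7,-0.288,-1],0],[0.6,[1,-0.288,-1],0],[0.6,[1,-0.288,-1],0],[0.6,[1,-0.288,-1],0]]'
python3 - <<'E'
from h import *
s=arm.state();print(s["tool_pos"].round(4) if hasattr(s["tool_pos"],"round") else s["tool_pos"])
for c in("side","top"):
    f=vision.grab_frame(c);
    find(f,["stop_grip","blank1_c","tray_handle","clip_mark"],3)
E
```

```text
time: 12.45
tool_pos: [0.4339, -0.2022, 0.2226]
tool_rot: [2.423, 1.999, -0.001]
wrist_force: [-0.8, -0.3, 0.2]
finger_gap: 0.597
grip_force: 0.0
[ 0.4339 -0.2022  0.2226]
stop_grip 0.95 [ 0.4394 -0.1856  0.11  ]
stop_grip 0.22 [ 3.508e-01 -2.241e-01 -2.000e-04]
blank1_c 0.55 [ 0.6167 -0.2658  0.0234]
blank1_c 0.52 [ 0.4359 -0.1861  0.1075]
tray_handle 0.59 [ 0.45   -0.3586  0.0691]
clip_mark 0.73 [ 0.59   -0.2918 -0.0006]
clip_mark 0.52 [ 0.4062 -0.2269  0.07  ]
tray_handle 0.67 [ 0.4465 -0.3573  0.0696]
clip_mark 0.4 [ 0.4083 -0.2234  0.0739]
```

```bash
python3 -m creep '[[0.6,[0.109,0.012,0.2],0],[0.6,[0.109,0.012,0.4],0],[0.6,[0.109,0.012,0.55],0],[0.6,[0.109,0.012,0.705],0],[0.6,[0.109,0.012,0.705],0],[0,[0.109,0.012,0.705],0],[0,[0.109,0.012,0.705],0],[0,[0.109,0.012,0.705],0],[0,[0.109,0.012,0.705],0]]'
```

```text
time: 14.08
tool_pos: [0.4402, -0.187, 0.1176]
tool_rot: [2.421, 1.997, 0.002]
wrist_force: [2.4, -1.7, 0.9]
finger_gap: 0.332
grip_force: 29.9
```

```bash
python3 -m creep '[[0,[-0.07,0,0],0],[0,[-0.14,0,0],0],[0,[-0.2,0,0],0],[0,[-0.2,0,0],0]]'
python3 -m creep '[[0,[-0.1,0,0],0],[0,[-0.2,0,0],0],[0,[-0.3,0,0],0],[0,[-0.3,0,0],0],[0,[-0.3,0,0],0]]'
python3 - <<'E'
from h import *
for c,(u,v) in(("side",(250,200)),("top",(230,230))):
    f=vision.grab_frame(c);cv2.imwrite(f"pics/{c}5.png",cv2.resize(f["color"][v:v+75,u:u+100],None,fx=8,fy=8,interpolation=cv2.INTER_CUBIC))
    find(f,["stop_grip","pointer","clip_mark"],2)
E
```

```text
time: 14.58
tool_pos: [0.434, -0.2167, 0.1175]
tool_rot: [2.423, 1.996, 0.002]
wrist_force: [2.5, 1.7, 4.3]
finger_gap: 0.333
grip_force: 29.9
time: 15.2
tool_pos: [0.425, -0.2603, 0.1175]
tool_rot: [2.424, 1.997, 0.002]
wrist_force: [2.4, 3.4, 6.3]
finger_gap: 0.334
grip_force: 29.9
stop_grip 0.81 [ 0.4263 -0.2576  0.1093]
stop_grip 0.67 [ 0.4319 -0.4208  0.0021]
pointer 0.77 [ 0.4095 -0.2205  0.0741]
pointer 0.65 [ 0.4097 -0.2155  0.0732]
pointer 0.36 [ 0.5987 -0.3316  0.0257]
```

View pics/side5.png

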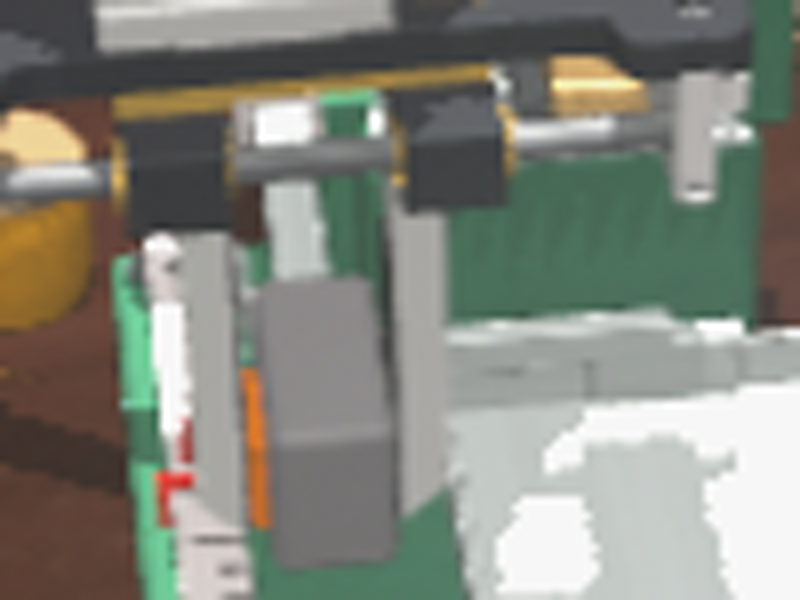

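View pics/top5.png

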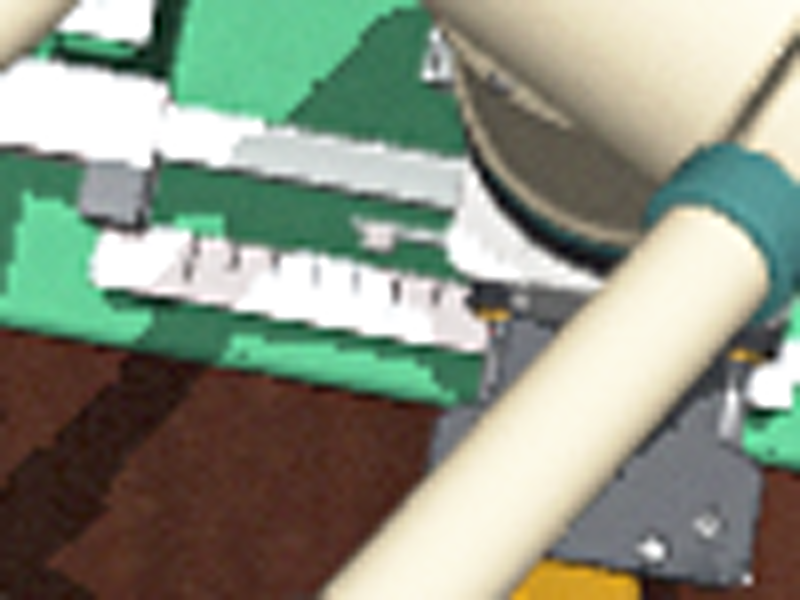

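```bash
python3 - <<'E'
from h import *
yc=np.array([.191,.982,0])
def reds(f,img,z=.074):
    b,g,r=[img[...,i].astype(int) for i in range(3)]
    m=((r-g>60)&(r-b>60)&(abs(g-b)<45)).astype(np.uint8)
    k,_,st,ce=cv2.connectedComponentsWithStats(m,connectivity=8)
    for i in range(1,k):
        P=px2w(f,[ce[i]],z)[0]
        if st[i,4]>2 and .37<P[0]<.45 and -.26<P[1]<-.1:
            vv,uu=np.nonzero(_==i); Q=px2w(f,np.c_[uu,vv],z); s=-Q@yc
            print(ce[i].round(1),st[i],P.round(4),"s mean/min/max",(s.mean()*1e3).round(1),(s.min()*1e3).round(1),(s.max()*1e3).round(1))
fs=vision.grab_frame("side");ft=vision.grab_frame("top")
print("side0");reds(fs,cv2.imread("pics/side0.png"))
print("top0");reds(ft,cv2.imread("pics/top0.png"))
print("side now");reds(fs,fs["color"])
E
```

```text
side0
[272.  229.3] [270 226   5   7  29] [ 0.4247 -0.1379  0.074 ] s mean/min/max 54.3 43.9 63.2
[273.9 260.1] [269 259  13   7  30] [ 0.4037 -0.2263  0.074 ] s mean/min/max 145.1 140.7 157.4
top0
[254.3 254.7] [254 254   2   2   3] [ 0.4393 -0.1481  0.074 ] s mean/min/max 61.6 60.7 63.0
[253.4 260.6] [253 258   2   7  12] [ 0.4277 -0.1464  0.074 ] s mean/min/max 62.0 60.3 63.7
[269.5 261.8] [268 261   4   2   4] [ 0.4247 -0.1773  0.074 ] s mean/min/max 93.0 89.9 96.0
[275.5 263. ] [274 263   4   1   4] [ 0.422  -0.1889  0.074 ] s mean/min/max 104.9 102.0 107.7
[293.7 272.2] [291 266   5  11  18] [ 0.4034 -0.2238  0.074 ] s mean/min/max 142.7 138.5 146.4
side now
[282. 249.] [282 248   1   3   3] [ 0.4264 -0.201   0.074 ] s mean/min/max 115.9 113.1 118.8
[273. 255.] [273 253   1   5   5] [ 0.4061 -0.212   0.074 ] s mean/min/max 130.6 125.0 136.2
[270.9 260.4] [269 259   5   6  14] [ 0.3983 -0.2253  0.074 ] s mean/min/max 145.1 140.7 154.7
[281. 261.] [281 260   1   3   3] [ 0.4152 -0.2328  0.074 ] s mean/min/max 149.3 146.6 152.1
```

```bash
python3 -m creep '[[0,[-0.02,0,0],0],[0,[-0.04,0,0],0],[0,[-0.04,0,0],0],[0,[-0.04,0,0],0]]'
python3 - <<'E'
from h import *
for i in range(5):
    f=vision.grab_frame("side")
    for k in("pointer","clip_mark","stop_grip"):
        for r in vision.pinpoint(k,f)[:2]:
            P=w(f,r["location"]);print(k,round(r["score"],2),P.round(4),"s",round(-1e3*(P@[.191,.982,0]),1))
find(vision.grab_frame("side"),["blank1_c","tray_handle"],3)
f=vision.grab_frame("side")
cv2.imwrite("pics/side6.png",cv2.resize(f["color"][235:275,255:310],None,fx=14,fy=14,interpolation=cv2.INTER_CUBIC))
E
```

```text
time: 16.2
tool_pos: [0.4239, -0.2659, 0.1175]
tool_rot: [2.424, 1.998, 0.002]
wrist_force: [3.2, 3.1, 5.3]
finger_gap: 0.332
grip_force: 29.9
pointer 0.78 [ 0.4098 -0.2256  0.0756] s 143.3
stop_grip 0.83 [ 0.4219 -0.263   0.1075] s 177.6
pointer 0.62 [ 0.4076 -0.2261  0.0726] s 144.2
clip_mark 0.63 [ 0.6137 -0.266   0.0242] s 144.0
stop_grip 0.68 [ 0.4242 -0.2633  0.1108] s 177.5
pointer 0.82 [ 0.4069 -0.2262  0.0754] s 144.4
stop_grip 0.68 [ 0.4233 -0.2666  0.109 ] s 180.9
pointer 0.92 [ 0.4096 -0.2244  0.0765] s 142.2
stop_grip 0.66 [ 0.4253 -0.2661  0.1097] s 180.1
pointer 0.68 [ 0.4109 -0.2235  0.0764] s 141.0
stop_grip 0.97 [ 0.4229 -0.2651  0.1088] s 179.5
blank1_c 0.78 [ 0.6157 -0.2638  0.0222]
blank1_c 0.74 [ 0.4296 -0.4177  0.0018]
tray_handle 0.44 [ 0.4509 -0.3619  0.0687]
```

View pics/side6.png

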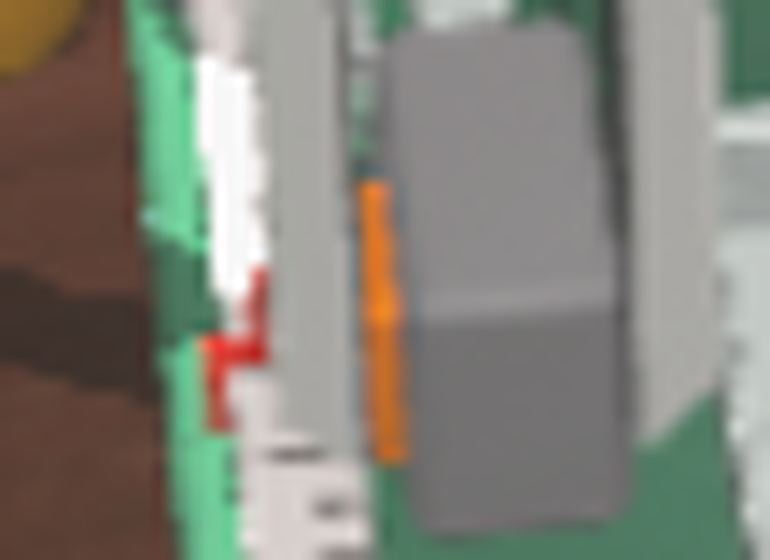

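```bash
python3 -c "
from bench import arm; print(arm.sign_off())"
```

```text
the job is handed in; nothing more can be done
None
```

The job is handed in, and no verdict came back: the cameras show the three blanks in the bin, the tray was lowered flat in the grip, and the gripper is holding the stop about 81 mm out with its pointer at the red clip, within about 2 mm by my estimate.

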